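Close and pin the pattern press

TASK

A freshly glued pocket pattern lies in the open plywood press: fold the press's raised leaf down onto its base, then take the steel locking pin out of its wooden holder and push it, upright, straight down through the hole in the leaf and into the hole in the base below until its collar sits flat on the leaf. Two sprung studs keep pushing the leaf a little open, so press the pin down until the leaf is tight shut, and finish like that: still gripping the pin, still pressing the leaf fully shut. Leave the rounded wooden bar, the spool and the iron weight where they are.

Things in the scene. Friction and masses are not known exactly. Their poses are not given: they have to be found in the camera images.
- jig: The plywood press, fixed. Base: slab 210 (x) x 220 (y) x 36 mm (z); origin at the centre of its underside; x axis from the leaf's free edge (nearer the robot) to the hinge, hinge line along y. Carries the leaf. Two sprung steel studs, 10 mm thick, stand 7 mm out of its top at x = -25, y = +-85 mm, and can be pushed in flush.
- leaf_hinge (a point): Middle of the hinge line, fixed, at jig (95, 0, 36) mm: at the height of the base's top face, which is also the underside of the leaf when shut.
- leaf (a joint): Leaf angle, rad: 0 tight shut on the base, growing as it is raised; limits 0 and 1.5, 0.9 to 1.35 at the start. The stiff hinge (0.2 N m friction) holds it where it is left; below about 0.06 (free edge 10 mm up) the sprung studs push it back up to about 0.06 when let go. Pressing it tight shut takes about 6 N down at its hole.
- leaf_hole (a point): Centre of the upper (outer) mouth of the leaf's hole: a plain round through hole, 14 mm in diameter, 155 mm from the hinge line, mid-width, 25 mm from the free edge. Moves with the leaf; its z axis is the outward normal of the leaf's outer face.
- leaf_edge (a point): Middle of the leaf's free edge, half-way through its thickness; moves with the leaf. The leaf is a plain plywood panel, 180 mm from hinge line to free edge, 200 mm wide, 12 mm thick, about 0.26 kg.
- base_hole (a point): Centre of the mouth of the hole in the base's top face, at jig (-60, 0, 36) mm: 14 mm in diameter, goes straight down through the 36 mm base. It lies under the leaf's hole when the leaf is shut.
- holder: The pin's holder: a fixed wooden block 60 x 60 x 55 mm (z), origin at the centre of its underside, with a vertical 14 mm hole in the middle of its top in which the pin stands at the start.
- pin: The loose steel locking pin, 95 mm long, 0.13 kg; z axis up along it, origin at its tip (lower end). From the tip: 8 mm tapered nose (5 mm wide at the end), shaft 10 mm in diameter up to 44 mm, collar 26 mm in diameter from 44 to 49 mm, round grip 18 mm in diameter from 49 to 95 mm. It starts upright in the holder, collar on the block's top.
- pin_tip (a point): The pin's tip, on its axis (0 mm).
- pin_collar (a point): The underside of the pin's collar, on its axis (44 mm above the tip).
- pin_grip (a point): Centre of the pin's grip, on its axis, 74 mm above the tip: the place to grasp it.
- clapper: Bystander: loose plain wooden bar with rounded edges, 200 x 60 x 45 mm, lying flat; origin at the centre of its underside.
- spool: Bystander: loose white plastic flanged spool, 48 mm in diameter, 60 mm tall, standing; origin at the centre of its underside.
- weight: Bystander: loose dark iron pattern weight, a disc 70 mm in diameter with a knob, 46 mm tall in all; origin at the centre of its underside.

How it is judged:
On the way, in this order (a step that is already met when the one before it is completed fails the run):
1. the leaf is folded down onto the studs or the base (value of joint leaf below 0.12 rad), for 0.2 s.
2. the pin's tip is through the leaf's hole and in the base's hole (value of joint leaf below 0.12 rad and z of pin_tip in the frame of base_hole below -0.01 m and horizontal distance between pin_tip and base_hole below 0.006 m), for 0.1 s.
At the end, for the whole second after the job is handed in: Leaf shut within 0.018 rad; pin upright within 0.1 rad, its tip over 26 mm below the base's top and within 5 mm of the hole's axis, its collar within 5 mm of its seat on the leaf; the gripper still holds the pin (over 3 N) and the pin presses on the press with over 3 N (value of joint leaf below 0.018 rad and z of pin_tip in the frame of base_hole below -0.026 m and horizontal distance between pin_tip and base_hole below 0.005 m and distance between pin_collar and leaf_hole below 0.005 m and angle between pin's own z axis and vertical below 0.1 rad and contact force between pin and jig above 3 N and contact force between the fingers and pin above 3 N); the arm keeps its last pose, push and grip.
It fails at once if the wooden bar, spool or weight is pushed more than 3 cm away or the spool or weight knocked over (distance of any of clapper, spool, weight from where it was at the start of the episode above 0.03 m or angle between any of spool, weight's own z axis and vertical above 0.5 rad).
It also fails if it takes over 61 s, if anything falls off the work surface, if the arm or the gripper's body presses on something with over 40 N, if the wrist force passes 120 N, or if a joint passes its speed limit or range.

ROBOT

A 6-joint arm with a two-finger parallel gripper is mounted at the origin on the work surface. World frame = base frame: x ahead of the robot, y to its left, z up, the work surface at z = 0. Lengths are in m, angles in rad, forces in N, time in s.
With the tool pointing down it reaches from about 0.35 to 0.85 m from the base axis. Payload 8.1 kg.
Tool frame: the origin (TCP) lies at the very end of the fingers, on their centre line; the grasp point (between the pads) lies 19 mm behind it (pinch_z is the distance from the TCP to the grasp point, in m); z points along the fingers, y is the direction in which the jaws open and shut (so a half turn about z gives the same grasp; the last joint's range is limited). The gripper opens to 93 mm and grips with 3 to 60 N. Pads are 15 mm wide; open, the fingers measure 128 mm over their backs; the gripper's body (75 mm by 188 mm) begins 65 mm behind the grasp point.
Start: joints at [1.111, 0.13, 1.488, -0, 1.523, -0.085], TCP at [0.22, 0.558, 0.219] pointing down, gripper open.
Joint ranges: [-2.96, 2.96], [-0.89, 2.26], [0.02, 2.5], [-1.34, 4.48], [0, 2.73], [-2.66, 2.66]. Speed limits (rad/s): [2.39, 2.39, 2.79, 3.14, 3.14, 3.14].

INTERFACE

Orientations are given as a rotation vector (axis times angle).
In Python, from plant import * gives the robot as it stands.
- The arm moves only by the tool move_arm, never from a script. Its argument "series" is a list of rows, each a list of 7 numbers: the shift along the tool's x, y, z each as a share of 10 cm, from -1 to 1, then the turn, a rotation vector about the tool's x, y, z each as a share of 180 degrees, from -1 to 1, then the opening, from -1 (shut) to 1 (fully open). In form: [[dx, dy, dz, rx, ry, rz, jaw], ...]. A call has 1 to 8 rows; each row is the pose to reach, as a shift and turn from the pose commanded when the call began, along the tool's axes at that moment, turning the shorter way round; what a row does not reach only later rows make up. A row lasts 1/10 s, in which the tool goes at most 50 mm and 8.59 degrees, less where a joint would pass 70% of its speed; a pose out of reach is approached as far as the arm can. A call with a number of a shift or a turn outside -1 to 1 is refused whole. A call with a gripper value outside its range is refused whole. The fingers move at their own pace and stop on an object; "squeeze" is the grip in N (left out, the last holds). Time passes only in rows, so rows that repeat a pose let the fingers close. It gives the time, the measured TCP pose, the force and the opening at its end, in the units of the state.
- read_state(): the state, without advancing time (a new reading comes with each control period).
- read_camera(name): name is "scene" or "top"; returns a dict with "frame" (400x640x3 uint8, red, green, blue), "K" (3x3 intrinsics, pixels), "rvec" (rotation vector, rad) and "tvec" (3), from world to camera coordinates, as OpenCV has them. Camera axes: x right, y down, z forward; pixel columns grow to the right and rows downward; lengths in m; the calibration is good to about 2 mm. A picture is of the moment at which its call begins. There is no depth.
- close_job(): hands the job in, once; it reports no verdict.
The state is a dict: "t": time; "q": joint angles; "dq": joint speeds; "joint_torque": joint torques, N m; "tool_pos": TCP position; "orientation": TCP orientation; "force": force on the tool from outside, world axes, zero at the start; "wrist_torque": the same for the moment, N m; "opening": finger opening in m.
Only numpy, scipy, OpenCV 4.12 (cv2) and the standard library are available. Lean on these libraries where they do the work, as an engineer would, in place of code of your own. Each camera call takes 0.05 s, during which the arm holds its last target.

## Working session

There is one attempt and no reset: what is moved stays moved. The work goes in short steps, Python scripts to look and compute and a tool call to move; the robot and the scene stay as the last step left them, time stands still between calls to the robot, and variables do not carry over. Pictures are saved under pics/ and viewed, and the job is handed in when it is done.

Besides the shell and the picture viewer there is one more tool, called after ">>>" as name([rows], argument=value, ...), one row to a line, values as JSON. move_arm: Moves the arm, as the interface text tells. Shift numbers are shares of 10 cm and turn numbers shares of 180 degrees, none past 1 either way. Its arguments: {"type":"object","properties":{"series":{"type":"array","items":{"type":"array","items":{"type":"number"}}},"squeeze":{"type":"number"}},"required":["series"]}

```bash
mkdir -p pics; ls; cat > h.py <<'E'
from plant import *
import numpy as np, cv2
def cam(n,save=None):
    c=read_camera(n)
    if save: cv2.imwrite('pics/'+save,c['frame'][:,:,::-1])
    R=cv2.Rodrigues(np.array(c['rvec'],float))[0]; t=np.array(c['tvec'],float).ravel()
    return c['frame'],np.array(c['K']),R,t
def ray(K,R,t,u,v):
    d=R.T@np.linalg.inv(K)@np.array([u,v,1.]); return -R.T@t,d
def onz(K,R,t,u,v,z):
    o,d=ray(K,R,t,u,v); return o+d*(z-o[2])/d[2]
def proj(K,R,t,p):
    q=K@(R@np.array(p,float)+t); return q[:2]/q[2]
def tri(a,b):
    (o1,d1),(o2,d2)=a,b
    d1=d1/np.linalg.norm(d1);d2=d2/np.linalg.norm(d2)
    A=np.stack([d1,-d2],1); s=np.linalg.lstsq(A,o2-o1,rcond=None)[0]
    p=o1+s[0]*d1;q=o2+s[1]*d2
    return (p+q)/2,np.linalg.norm(p-q)
E
python3 - <<'E'
from h import *
for n in ('scene','top'):
    f,K,R,t=cam(n,n+'0.png'); print(n,K.round(1).tolist(),(-R.T@t).round(3))
    np.savez(n+'.npz',f=f,K=K,R=R,t=t)
print(read_state())
E
```

```text
pics
scene [[365.2, 0.0, 313.2], [0.0, 365.2, 201.5], [0.0, 0.0, 1.0]] [0.976 0.4   0.857]
top [[391.8, 0.0, 319.5], [0.0, 391.8, 200.6], [0.0, 0.0, 1.0]] [ 0.331 -0.012  1.336]
{'t': 0.1, 'q': array([ 1.11062850e+00,  1.31112818e-01,  1.48914587e+00, -8.57789135e-06,
        1.52299157e+00, -8.54137793e-02]), 'dq': array([-0.00233429, -0.00206283, -0.00204575,  0.00043913, -0.00041189,
       -0.00173187]), 'joint_torque': array([ 7.56136615e-04, -5.61341178e+01, -4.93093622e+01,  7.69854826e-02,
        2.91649683e-02, -6.04329011e-05]), 'tool_pos': array([0.21939199, 0.5579104 , 0.21768957]), 'orientation': array([-5.85141164e-01, -3.08617140e+00,  2.51074888e-03]), 'force': array([0.05657842, 0.73317819, 0.72088927]), 'wrist_torque': array([ 0.01517653, -0.01094689, -0.02677794]), 'opening': 0.09283766790410898}
```

View pics/scene0.png

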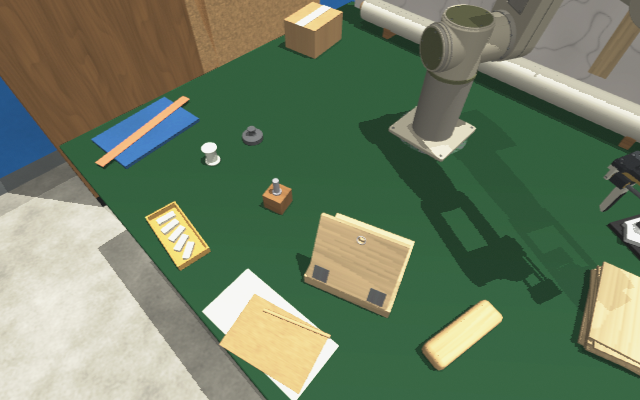

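View pics/top0.png

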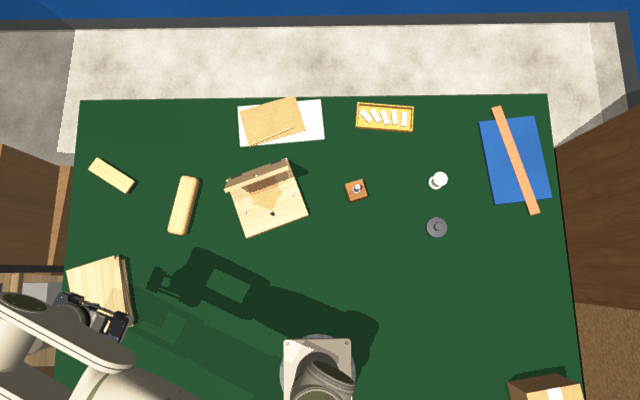

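The scene view shows the press (leaf raised, outer face towards the camera, hole near (361,240)), the holder and pin at (277,190), and the bar at (462,335). The top view shows the base hole near (272,213), the pin near (357,188), the spool at (438,180) and the weight at (437,228). I'll zoom in next.

```bash
python3 - <<'E'
import cv2
a=cv2.imread('pics/top0.png')[145:245,215:375]; b=cv2.imread('pics/scene0.png')[165:325,255:425]
cv2.imwrite('pics/tz.png',cv2.resize(a,None,fx=5,fy=5,interpolation=cv2.INTER_CUBIC))
cv2.imwrite('pics/sz.png',cv2.resize(b,None,fx=3.5,fy=3.5,interpolation=cv2.INTER_CUBIC))
E
```

```text
(no output)
```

View pics/tz.png

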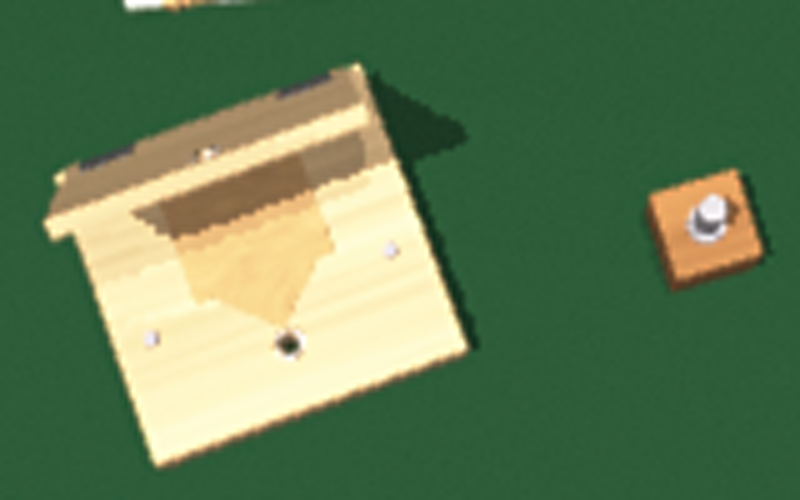

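View pics/sz.png

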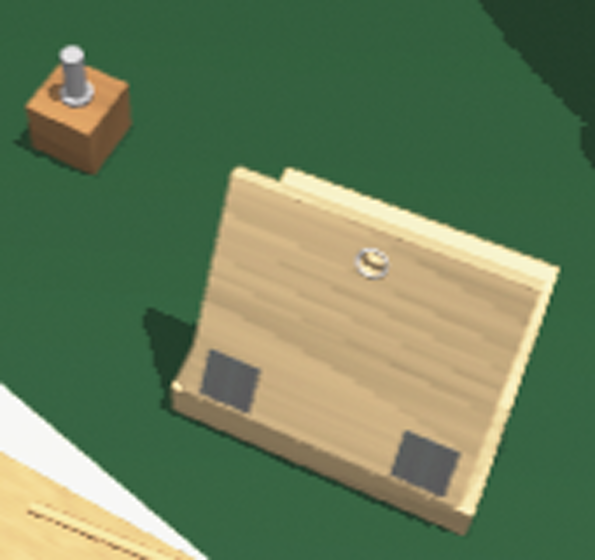

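```bash
cat > m.py <<'E'
from h import *
def L(n):
    d=np.load(n+'.npz'); return d['K'],d['R'],d['t']
T=L('top'); S=L('scene')
tz=lambda x,y:((x+.5)/5-.5+215,(y+.5)/5-.5+145)
sz=lambda x,y:((x+.5)/3.5-.5+255,(y+.5)/3.5-.5+165)
E
python3 - <<'E'
from m import *
for nm,p,z in [('hole',(289,344),.036),('studL',(151,339),.043),('studR',(391,250),.043),('cornL',(157,466),.036),('cornR',(469,350),.036),('pintop',(713,207),.106),('collar',(706,226),.060),('hcorn',(650,196),.055),('hcorn',(738,170),.055),('hcorn',(763,250),.055),('hcorn',(674,280),.055)]:
    print(nm,onz(*T,*tz(*p),z).round(4))
print('scene pintop',onz(*S,*sz(72,52),.106).round(4),'collar',onz(*S,*sz(76,93),.060).round(4))
h,e=tri(ray(*T,*tz(206,153)),ray(*S,*sz(372,263)));print('leafhole',h.round(4),e)
# hough
f=np.load('top.npz')['f']; 
hs=cv2.cvtColor(f[145:245,215:280],cv2.COLOR_RGB2HSV)
E
```

```text
hole [0.5159 0.1419 0.036 ]
studL [0.5197 0.233  0.043 ]
studR [0.5776 0.0729 0.043 ]
cornL [0.4357 0.2288 0.036 ]
cornR [0.51   0.0214 0.036 ]
pintop [ 0.5906 -0.1379  0.106 ]
collar [ 0.5874 -0.1375  0.06  ]
hcorn [ 0.6095 -0.1012  0.055 ]
hcorn [ 0.6264 -0.1606  0.055 ]
hcorn [ 0.5716 -0.1754  0.055 ]
hcorn [ 0.5522 -0.1156  0.055 ]
scene pintop [ 0.5898 -0.1357  0.106 ] collar [ 0.5927 -0.1335  0.06  ]
leafhole [0.6121 0.1769 0.1804] 0.0028150297749511325
```

```bash
cat > go.py <<'E'
import sys
from h import *
def go(x,y,z,yawx):
    s=read_state(); R=cv2.Rodrigues(s['orientation'])[0]
    d=R.T@(np.array([x,y,z])-s['tool_pos'])
    c,n=np.cos(yawx),np.sin(yawx)
    G=np.array([[c,n,0],[n,-c,0],[0,0,-1.]])
    r=cv2.Rodrigues(R.T@G)[0].ravel()
    print('t',s['t'],'shift/0.1',(d/.1).round(3),'turn/180',(r/np.pi).round(4),'q',s['q'].round(2),'F',s['force'].round(2))
go(*map(float,sys.argv[1:4]),np.radians(float(sys.argv[4])) if len(sys.argv)>4 else np.radians(199.8))
E
python3 go.py .65 .19 .28
```

```text
t 0.1 shift/0.1 [-5.354 -1.849 -0.621] turn/180 [-5.000e-04 -2.000e-04 -2.293e-01] q [ 1.11  0.13  1.49 -0.    1.52 -0.09] F [0.06 0.73 0.72]
```

>>> move_arm([
  [-0.3,-0.2,-0.6,0,0,-0.05,-1],
  [-0.6,-0.4,-0.6,0,0,-0.1,-1],
  [-1,-0.6,-0.6,0,0,-0.15,-1],
  [-1,-1,-0.6,0,0,-0.2,-1],
  [-1,-1,-0.6,0,0,-0.229,-1],
  [-1,-1,-0.6,0,0,-0.229,-1],
], squeeze=20)

```text
t: 0.7
tool_pos: [0.2761, 0.4277, 0.2783]
orientation: [0.54, -3.095, 0.0]
force: [0.7, -0.2, 0.2]
opening: 0.0494
```

```bash
python3 go.py .65 .19 .28
```

```text
t 0.7 shift/0.1 [-2.714 -3.503 -0.017] turn/180 [-0.     -0.0001 -0.0001] q [ 0.9  -0.13  1.65  0.    1.63 -1.02] F [ 0.75 -0.17  0.19]
```

>>> move_arm([
  [-0.3,-0.35,0,0,0,0,-1],
  [-0.6,-0.7,0,0,0,0,-1],
  [-0.8,-1,0,0,0,0,-1],
  [-0.8,-1,0,0,0,0,-1],
])

```text
t: 1.1
tool_pos: [0.3883, 0.3598, 0.2782]
orientation: [-0.527, 3.097, -0.002]
force: [-0.9, -0.3, -0.0]
opening: 0.0174
```

>>> move_arm([
  [-0.3,-0.35,0,0,0,0,-1],
  [-0.6,-0.7,0,0,0,0,-1],
  [-0.8,-1,0,0,0,0,-1],
  [-0.8,-1,0,0,0,0,-1],
])

```text
t: 1.5
tool_pos: [0.4968, 0.2928, 0.2778]
orientation: [0.528, -3.096, 0.002]
force: [-0.3, 0.3, -0.4]
opening: 0.0008
```

>>> move_arm([
  [-0.3,-0.35,0,0,0,0,-1],
  [-0.6,-0.7,0,0,0,0,-1],
  [-0.8,-1,0,0,0,0,-1],
  [-0.8,-1,0,0,0,0,-1],
])

```text
t: 1.9
tool_pos: [0.6054, 0.226, 0.2773]
orientation: [0.53, -3.096, 0.001]
force: [0.5, 0.3, -0.7]
opening: 0.0007
```

```bash
python3 go.py .65 .19 .155
```

```text
t 1.9 shift/0.1 [-0.302 -0.487  1.223] turn/180 [-0.0002 -0.0004 -0.002 ] q [ 0.28  0.24  1.26 -0.    1.64 -1.63] F [ 0.48  0.32 -0.67]
```

>>> move_arm([
  [-0.3,-0.49,0,0,0,0,-1],
  [-0.3,-0.49,0,0,0,0,-1],
  [-0.3,-0.49,0.4,0,0,0,-1],
  [-0.3,-0.49,0.8,0,0,0,-1],
  [-0.3,-0.49,1,0,0,0,-1],
  [-0.3,-0.49,1,0,0,0,-1],
])

```text
t: 2.5
tool_pos: [0.6446, 0.1929, 0.1737]
orientation: [0.537, -3.087, -0.001]
force: [-0.5, 1.2, -0.3]
opening: 0.0007
```

```bash
python3 go.py .65 .19 .155; python3 - <<'E'
from h import *
for n in ('scene','top'): cam(n,n+'1.png')
E
```

```text
t 2.5 shift/0.1 [-0.043 -0.046  0.187] turn/180 [ 0.0005 -0.0025 -0.0004] q [ 0.21  0.36  1.31  0.    1.49 -1.7 ] F [-0.51  1.19 -0.31]
```

View pics/scene1.png

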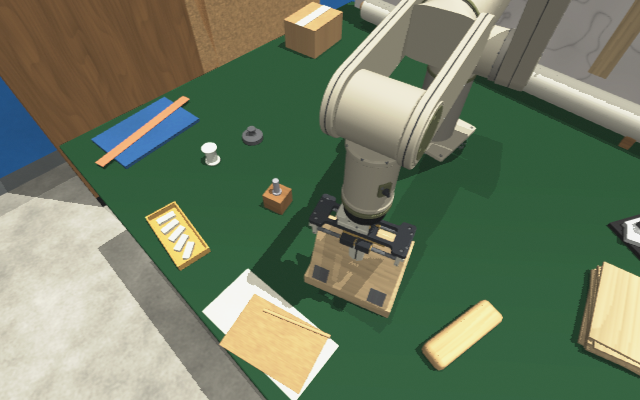

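>>> move_arm([
  [0.12,0.08,0.17,0,0,0,-1],
  [0.25,0,0.17,0,0,0,-1],
  [0.36,0,0.22,0,0,0,-1],
  [0.48,0,0.29,0,0,0,-1],
  [0.58,0,0.36,0,0,0,-1],
  [0.68,0,0.45,0,0,0,-1],
  [0.77,0,0.55,0,0,0,-1],
  [0.85,0,0.65,0,0,0,-1],
])

```text
t: 3.4
tool_pos: [0.5697, 0.1637, 0.117]
orientation: [-0.537, 3.09, 0.001]
force: [-0.3, 0.3, 0.3]
opening: 0.0005
```

```bash
python3 go.py .5467 .1524 .0532; python3 - <<'E'
from h import *
for n in ('scene',): cam(n,n+'2.png')
E
```

```text
t 3.4 shift/0.1 [ 0.258 -0.029  0.636] turn/180 [-0.0002  0.0017 -0.0004] q [ 0.19  0.17  1.63  0.    1.33 -1.72] F [-0.27  0.32  0.28]
```

View pics/scene2.png

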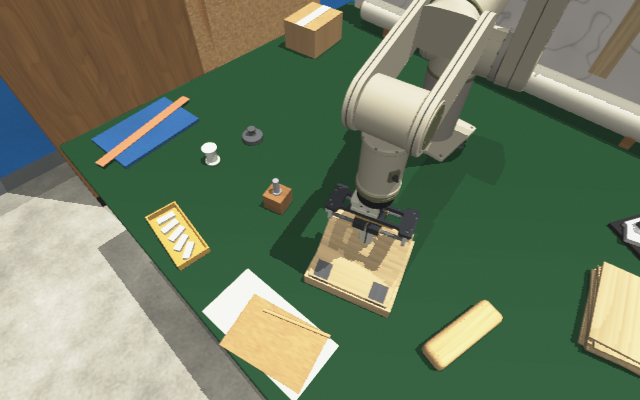

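>>> move_arm([
  [0.07,0,0.12,0,0,0,-1],
  [0.13,0,0.24,0,0,0,-1],
  [0.17,0,0.35,0,0,0,-1],
  [0.2,0,0.45,0,0,0,-1],
  [0.22,0,0.52,0,0,0,-1],
  [0.22,0,0.52,0,0,0,-1],
])

```text
t: 4.05
tool_pos: [0.5463, 0.1551, 0.0602]
orientation: [0.538, -3.093, 0.0]
force: [-1.2, 0.8, 0.1]
opening: 0.0005
```

```bash
python3 go.py .5467 .1524 .0532
```

```text
t 4.05 shift/0.1 [ 0.005 -0.027  0.07 ] turn/180 [ 0.0001 -0.0007 -0.0003] q [ 0.19  0.18  1.73  0.    1.23 -1.73] F [-1.21  0.79  0.11]
```

>>> move_arm([
  [0,0,0.05,0,0,0,-1],
  [0,0,0.08,0,0,0,-1],
  [0,0,0.08,0,0,0,-1],
  [0,0,0.08,0,0,0,-1],
  [0,0,-0.3,0,0,0,-1],
  [0,0,-0.7,0,0,0,-1],
  [0,0,-1,0,0,0,0],
  [0,0,-1,0,0,0,0],
])

```text
t: 4.85
tool_pos: [0.5508, 0.156, 0.1678]
orientation: [-0.537, 3.086, 0.0]
force: [0.1, 0.2, 0.3]
opening: 0.012
```

```bash
python3 go.py .589 -.137 .16
```

```text
t 4.85 shift/0.1 [ 0.631 -2.886  0.076] turn/180 [-0.0005  0.0029 -0.0003] q [ 0.19  0.08  1.64  0.    1.42 -1.73] F [0.07 0.17 0.26]
```

>>> move_arm([
  [0.1,-0.4,0,0,0,0,0.4],
  [0.2,-0.8,0,0,0,0,0.4],
  [0.21,-0.96,0,0,0,0,0.4],
])

```text
t: 5.15
tool_pos: [0.5598, 0.0551, 0.1609]
orientation: [0.536, -3.095, 0.001]
force: [0.3, 0.1, 0.7]
opening: 0.0357
```

>>> move_arm([
  [0.1,-0.4,0,0,0,0,0.4],
  [0.2,-0.8,0,0,0,0,0.4],
  [0.21,-0.96,0,0,0,0,0.4],
])

```text
t: 5.45
tool_pos: [0.5726, -0.0424, 0.161]
orientation: [0.535, -3.095, 0.001]
force: [0.5, 0.9, -0.2]
opening: 0.0599
```

>>> move_arm([
  [0.1,-0.4,0,0,0,0,0.4],
  [0.2,-0.8,0,0,0,0,0.4],
  [0.21,-0.96,0,0,0,0,0.4],
  [0.21,-0.96,0,0,0,0,0.4],
  [0.21,-0.96,0,0,0,0,0.4],
])

```text
t: 5.95
tool_pos: [0.5854, -0.1359, 0.1611]
orientation: [0.538, -3.095, -0.002]
force: [1.2, -0.8, -0.0]
opening: 0.0652
```

```bash
python3 go.py .590 -.1375 .068; python3 - <<'E'
from h import *
for n in ('scene','top'): 
  f,K,R,t=cam(n,n+'3.png')
  print(n, 'pin top expected',proj(K,R,t,(.59,-.1375,.106)))
  if n=='scene': z=f[140:260,220:420]
  else: z=f[130:250,200:400]
  cv2.imwrite('pics/'+n+'3z.png',cv2.resize(z[:,:,::-1],None,fx=4,fy=4,interpolation=cv2.INTER_CUBIC))
E
```

```text
t 5.95 shift/0.1 [-0.038 -0.031  0.931] turn/180 [ 0.0004 -0.0001 -0.0004] q [-0.31  0.17  1.55  0.    1.42 -2.23] F [ 1.2  -0.82 -0.  ]
scene pin top expected [274.71729515 179.19360382]
top pin top expected [357.09543134 186.17119464]
```

View pics/scene3z.png

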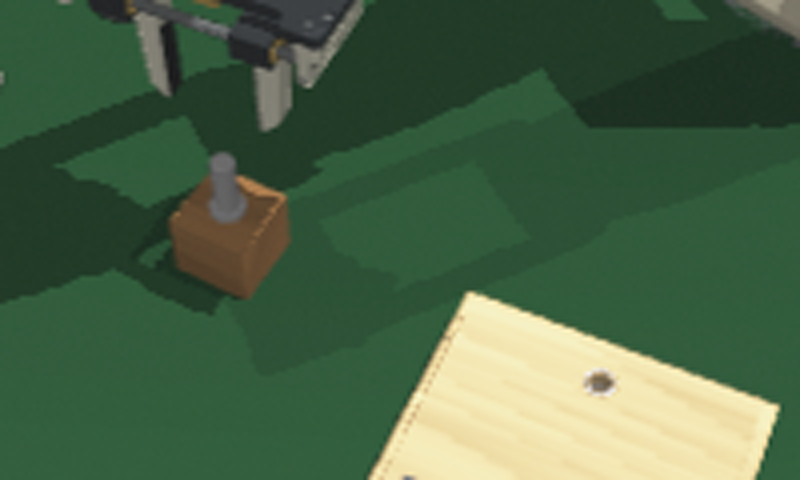

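View pics/top3z.png

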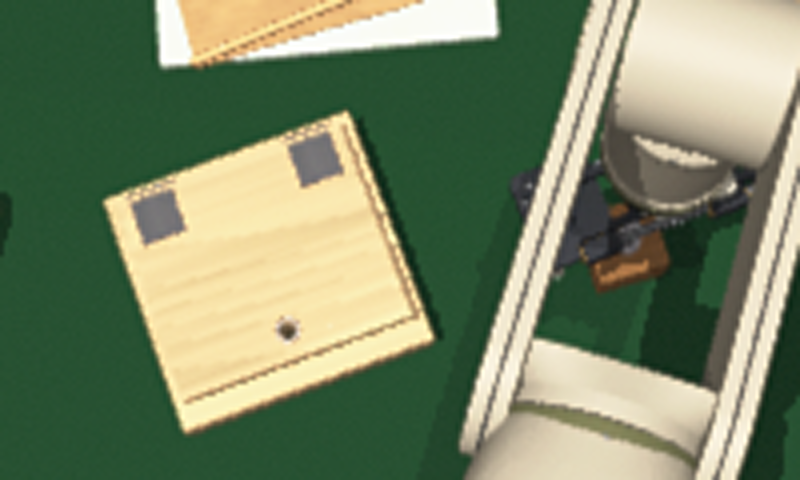

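>>> move_arm([
  [-0.04,-0.03,0.2,0,0,0,0.4],
  [-0.04,-0.03,0.4,0,0,0,0.4],
  [-0.04,-0.03,0.6,0,0,0,0.4],
  [-0.04,-0.03,0.8,0,0,0,0.4],
  [-0.04,-0.03,0.93,0,0,0,0.4],
  [-0.04,-0.03,0.93,0,0,0,0.4],
  [-0.04,-0.03,0.93,0,0,0,0.4],
])

```text
t: 6.75
tool_pos: [0.5904, -0.1379, 0.0691]
orientation: [-0.54, 3.095, 0.0]
force: [0.8, 0.4, 0.1]
opening: 0.0649
```

```bash
python3 go.py .590 -.1375 .068; python3 - <<'E'
from h import *
for n in ('scene','top'): 
  f,K,R,t=cam(n)
  if n=='scene': 
    z=f[150:230,230:340]
    cv2.imwrite('pics/'+n+'4z.png',cv2.resize(z[:,:,::-1],None,fx=6,fy=6,interpolation=cv2.INTER_CUBIC))
    a=ray(K,R,t,(600.5)/4-.5+220,383.5/4-.5+140)
  else: b=ray(K,R,t,287.5/4-.5+200,329.5/4-.5+130); print(onz(K,R,t,287.5/4-.5+200,329.5/4-.5+130,.0573))
print(tri(a,b))
E
```

```text
t 6.75 shift/0.1 [0.002 0.005 0.011] turn/180 [-0.      0.     -0.0001] q [-0.31  0.26  1.62  0.    1.26 -2.23] F [0.76 0.41 0.13]
[0.51800986 0.14274935 0.0573    ]
(array([0.5180354 , 0.14362257, 0.05477671]), np.float64(0.001328022220864077))
```

View pics/scene4z.png

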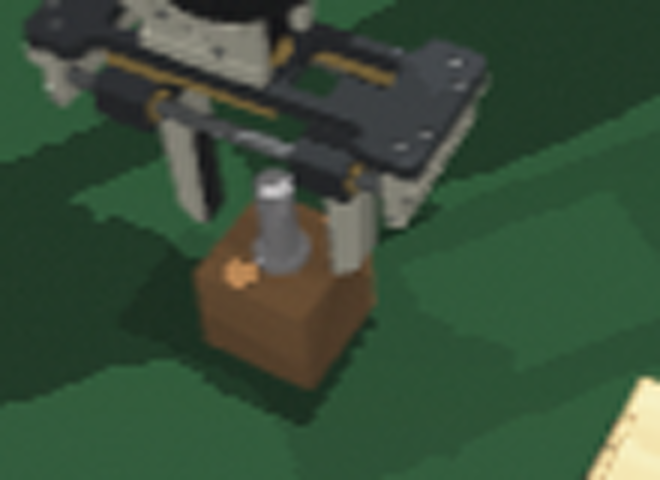

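>>> move_arm([
  [0,0,0,0,0,0,-1],
  [0,0,0,0,0,0,-1],
  [0,0,0,0,0,0,-1],
  [0,0,0,0,0,0,-1],
  [0,0,0,0,0,0,-1],
  [0,0,0,0,0,0,-1],
  [0,0,0,0,0,0,-1],
  [0,0,0,0,0,0,-1],
], squeeze=40)

```text
t: 7.65
tool_pos: [0.5901, -0.1385, 0.0686]
orientation: [0.539, -3.095, -0.0]
force: [-0.2, 0.1, 0.6]
opening: 0.017
```

```bash
python3 go.py .590 -.1375 .068;python3 - <<'E'
from h import *
f,K,R,t=cam('scene'); z=f[150:230,230:340]
cv2.imwrite('pics/scene5z.png',cv2.resize(z[:,:,::-1],None,fx=6,fy=6,interpolation=cv2.INTER_CUBIC))
E
```

```text
t 7.65 shift/0.1 [-0.002  0.01   0.006] turn/180 [ 0.     -0.     -0.0003] q [-0.32  0.26  1.62  0.    1.26 -2.23] F [-0.19  0.06  0.64]
```

View pics/scene5z.png

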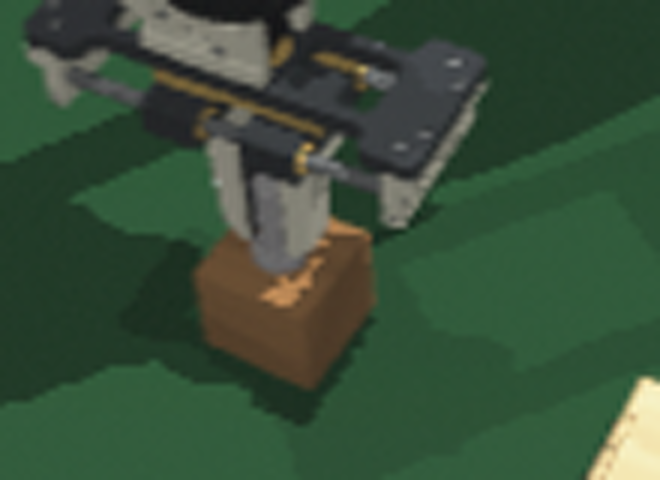

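>>> move_arm([
  [0,0,-0.15,0,0,0,-1],
  [0,0,-0.35,0,0,0,-1],
  [0,0,-0.6,0,0,0,-1],
  [0,0,-0.8,0,0,0,-1],
  [0,0,-1,0,0,0,-1],
  [0,0,-1,0,0,0,-1],
])

```text
t: 8.3
tool_pos: [0.5924, -0.1393, 0.1735]
orientation: [-0.538, 3.089, -0.005]
force: [-0.3, -0.3, -0.7]
opening: 0.0176
```

```bash
python3 go.py .517 .142 .165
```

```text
t 8.3 shift/0.1 [-0.24   2.903  0.074] turn/180 [-0.0014  0.0017 -0.0003] q [-0.32  0.17  1.53 -0.    1.44 -2.23] F [-0.31 -0.34 -0.71]
```

>>> move_arm([
  [-0.03,0.35,0,0,0,0,-1],
  [-0.06,0.7,0,0,0,0,-1],
  [-0.08,0.97,0,0,0,0,-1],
])

```text
t: 8.6
tool_pos: [0.5639, -0.0431, 0.1678]
orientation: [0.538, -3.094, -0.001]
force: [0.2, -0.3, -1.2]
opening: 0.0175
```

>>> move_arm([
  [-0.03,0.35,0,0,0,0,-1],
  [-0.06,0.7,0,0,0,0,-1],
  [-0.08,0.97,0,0,0,0,-1],
])

```text
t: 8.9
tool_pos: [0.5386, 0.0512, 0.1678]
orientation: [0.539, -3.094, -0.001]
force: [-0.6, 0.4, -1.3]
opening: 0.0174
```

>>> move_arm([
  [-0.03,0.35,0,0,0,0,-1],
  [-0.06,0.7,0,0,0,0,-1],
  [-0.08,0.96,0,0,0,0,-1],
  [-0.08,0.96,0,0,0,0,-1],
  [-0.08,0.96,0.2,0,0,0,-1],
  [-0.08,0.96,0.2,0,0,0,-1],
  [-0.08,0.96,0.2,0,0,0,-1],
])

```text
t: 9.6
tool_pos: [0.5142, 0.1418, 0.1479]
orientation: [0.537, -3.093, 0.0]
force: [-0.4, 0.0, -1.8]
opening: 0.0173
```

```bash
python3 go.py .517 .142 .13;python3 - <<'E'
from h import *
f,K,R,t=cam('scene'); z=f[190:270,310:420]
np.savez('s6.npz',f=f,K=K,R=R,t=t)
cv2.imwrite('pics/scene6z.png',cv2.resize(z[:,:,::-1],None,fx=7,fy=7,interpolation=cv2.INTER_CUBIC))
f,K,R,t=cam('top'); z=f[165:255,220:330]
cv2.imwrite('pics/top6z.png',cv2.resize(z[:,:,::-1],None,fx=6,fy=6,interpolation=cv2.INTER_CUBIC))
E
```

```text
t 9.6 shift/0.1 [-0.027 -0.007  0.179] turn/180 [ 0.     -0.0006 -0.0005] q [ 0.17 -0.    1.76 -0.    1.39 -1.74] F [-0.41  0.01 -1.75]
```

View pics/scene6z.png

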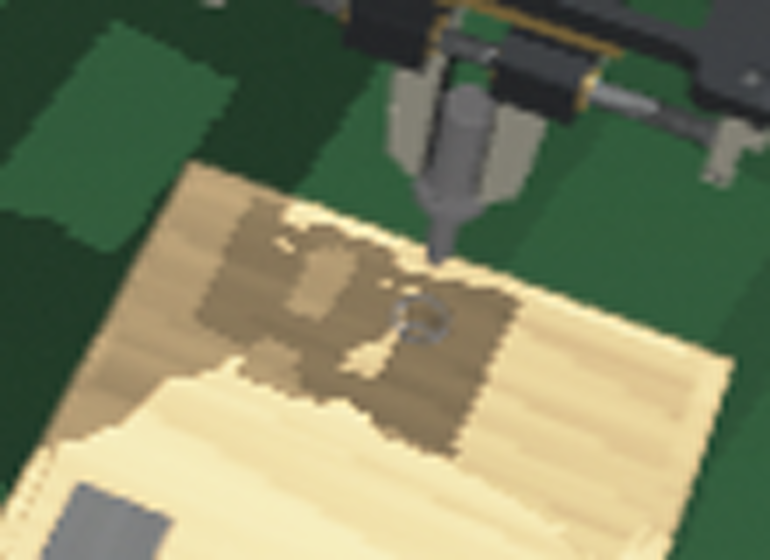

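View pics/top6z.png

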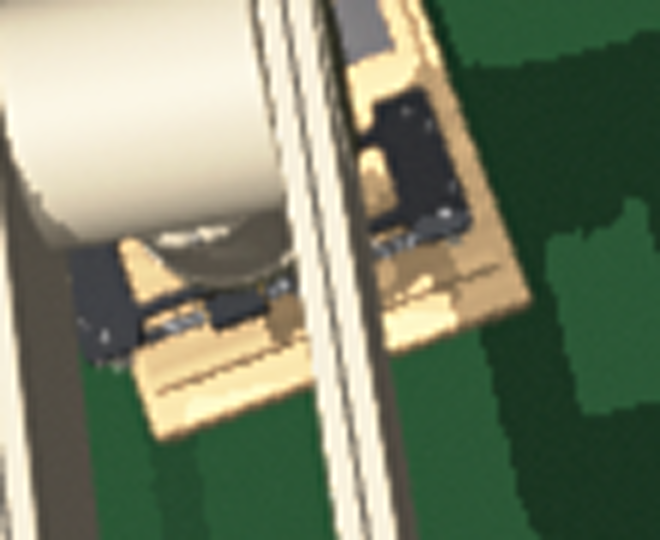

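```bash
python3 - <<'E'
from m import *
d=np.load('s6.npz'); C=(d['K'],d['R'],d['t'])
q=lambda x,y:((x+.5)/7-.5+310,(y+.5)/7-.5+190)
print('tip',onz(*C,*q(436,260),.0903)); print('top',onz(*C,*q(468,95),.1853)); print('collar',onz(*C,*q(445,203),.1370)); print('hole',onz(*C,*q(421,317),.0573))
print([((proj(*C,(.5142,.1418,z))-np.array([310,190]))*7).round() for z in (.0903,.1373,.1853)])
E
```

```text
tip [0.51422003 0.14306862 0.0903    ]
top [0.51342996 0.1407738  0.1853    ]
collar [0.52203309 0.1459693  0.137     ]
hole [0.5177429 0.1441433 0.0573   ]
[array([430., 255.]), array([447., 179.]), array([466.,  95.])]
```

>>> move_arm([
  [-0.03,0,0,0,0,0,-1],
  [-0.03,0,0.15,0,0,0,-1],
  [-0.03,0,0.25,0,0,0,-1],
  [-0.03,0,0.3,0,0,0,-1],
  [-0.03,0,0.3,0,0,0,-1],
])

```text
t: 10.2
tool_pos: [0.5164, 0.1433, 0.1168]
orientation: [0.538, -3.092, 0.0]
force: [0.1, -0.4, -1.1]
opening: 0.0176
```

```bash
python3 go.py .5173 .1424 .105;python3 - <<'E'
from h import *
f,K,R,t=cam('scene'); z=f[190:270,310:420]
cv2.imwrite('pics/scene7z.png',cv2.resize(z[:,:,::-1],None,fx=7,fy=7,interpolation=cv2.INTER_CUBIC))
E
```

```text
t 10.2 shift/0.1 [-0.006 -0.012  0.118] turn/180 [ 0.0002 -0.001  -0.0003] q [ 0.18  0.03  1.78 -0.    1.33 -1.74] F [ 0.07 -0.39 -1.14]
```

View pics/scene7z.png

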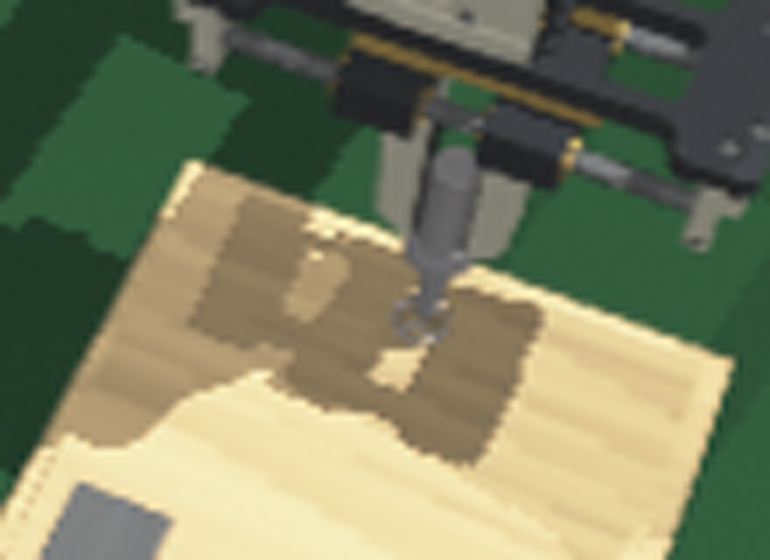

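The pin tip, near (425,312), now sits over the hole ring at (421,317). I'll continue down.

>>> move_arm([
  [-0.01,-0.01,0.05,0,0,0,-1],
  [-0.01,-0.01,0.1,0,0,0,-1],
  [-0.01,-0.01,0.15,0,0,0,-1],
  [-0.01,-0.01,0.15,0,0,0,-1],
])

```text
t: 10.65
tool_pos: [0.5183, 0.1428, 0.1026]
orientation: [0.538, -3.094, 0.0]
force: [0.1, -0.2, -1.2]
opening: 0.0174
```

```bash
python3 go.py .5173 .1424 .105
```

```text
t 10.65 shift/0.1 [ 0.011 -0.001 -0.024] turn/180 [ 0.0001 -0.0005 -0.0003] q [ 0.17  0.05  1.79 -0.    1.3  -1.74] F [ 0.08 -0.23 -1.2 ]
```

>>> move_arm([
  [0,0,0.05,0,0,0,-1],
  [0,0,0.1,0,0,0,-1],
  [0,0,0.15,0,0,0,-1],
  [0,0,0.15,0,0,0,-1],
])

```text
t: 11.05
tool_pos: [0.5183, 0.1428, 0.0875]
orientation: [0.538, -3.094, 0.0]
force: [-0.2, -0.0, -1.9]
opening: 0.0174
```

```bash
python3 go.py .5173 .1424 .0736;python3 - <<'E'
from h import *
f,K,R,t=cam('scene'); z=f[190:270,310:420]
cv2.imwrite('pics/scene8z.png',cv2.resize(z[:,:,::-1],None,fx=7,fy=7,interpolation=cv2.INTER_CUBIC))
E
```

```text
t 11.05 shift/0.1 [ 0.01  -0.001  0.139] turn/180 [ 0.0001 -0.0004 -0.0003] q [ 0.17  0.07  1.8   0.    1.27 -1.74] F [-0.19 -0.05 -1.94]
```

View pics/scene8z.png

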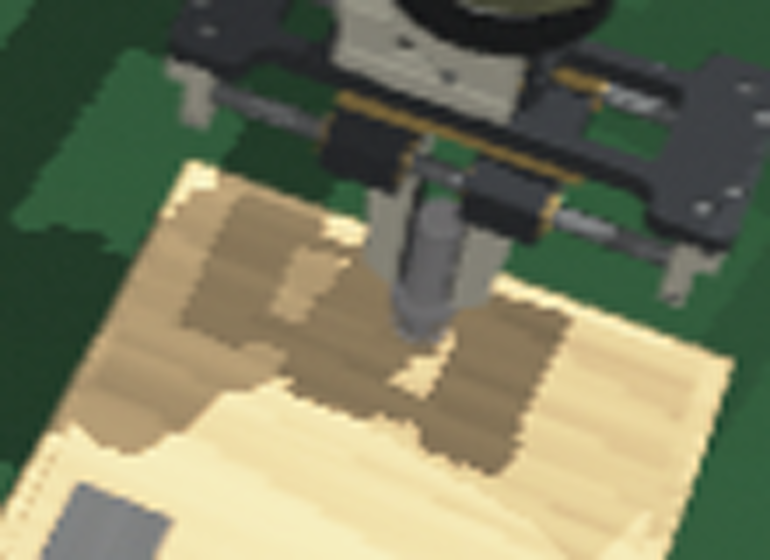

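>>> move_arm([
  [0.01,0,0.05,0,0,0,-1],
  [0.01,0,0.1,0,0,0,-1],
  [0.01,0,0.15,0,0,0,-1],
  [0.01,0,0.18,0,0,0,-1],
  [0.01,0,0.18,0,0,0,-1],
])

```text
t: 11.6
tool_pos: [0.5177, 0.1425, 0.0701]
orientation: [0.538, -3.094, 0.0]
force: [-0.3, -0.3, -1.5]
opening: 0.0172
```

```bash
python3 go.py .5173 .1424 .0616
```

```text
t 11.6 shift/0.1 [0.004 0.    0.085] turn/180 [ 0.     -0.0002 -0.0003] q [ 0.17  0.09  1.82 -0.    1.24 -1.74] F [-0.34 -0.25 -1.51]
```

>>> move_arm([
  [0,0,0.02,0,0,0,-1],
  [0,0,0.04,0,0,0,-1],
  [0,0,0.04,0,0,0,-1],
])

```text
t: 11.9
tool_pos: [0.518, 0.1425, 0.0666]
orientation: [0.539, -3.095, 0.0]
force: [-0.3, -0.9, 1.7]
opening: 0.0174
```

>>> move_arm([
  [0,0,0.02,0,0,0,-1],
  [0,0,0.04,0,0,0,-1],
  [0,0,0.04,0,0,0,-1],
])

```text
t: 12.2
tool_pos: [0.5179, 0.1425, 0.0624]
orientation: [0.539, -3.095, 0.0]
force: [-1.7, -0.8, 1.7]
opening: 0.0175
```

>>> move_arm([
  [0,0,0.01,0,0,0,-1],
  [0,0,0.02,0,0,0,-1],
  [0,0,0.02,0,0,0,-1],
])

```text
t: 12.5
tool_pos: [0.518, 0.1426, 0.0614]
orientation: [0.539, -3.095, 0.0]
force: [-6.3, -1.2, 11.0]
opening: 0.0175
```

>>> move_arm([
  [0,0,0.01,0,0,0,-1],
  [0,0,0.02,0,0,0,-1],
  [0,0,0.02,0,0,0,-1],
])

```text
t: 12.8
tool_pos: [0.5182, 0.1426, 0.0612]
orientation: [-0.539, 3.095, -0.0]
force: [-15.2, -4.1, 26.7]
opening: 0.0175
```

>>> move_arm([
  [0.01,0,-0.01,0,0,0,-1],
  [0.01,0,-0.01,0,0,0,-1],
  [0.01,0,-0.01,0,0,0,-1],
])

```text
t: 13.1
tool_pos: [0.5179, 0.1425, 0.0613]
orientation: [-0.538, 3.093, 0.0]
force: [-5.5, -1.9, 14.4]
opening: 0.0175
```

```bash
python3 go.py .5173 .1424 .0616;python3 - <<'E'
from h import *
f,K,R,t=cam('scene'); z=f[190:310,290:430]
cv2.imwrite('pics/scene9z.png',cv2.resize(z[:,:,::-1],None,fx=5,fy=5,interpolation=cv2.INTER_CUBIC))
E
```

```text
t 13.1 shift/0.1 [ 0.007  0.001 -0.003] turn/180 [-0.0001  0.0006 -0.0003] q [ 0.17  0.09  1.82  0.    1.22 -1.74] F [-5.55 -1.88 14.37]
```

View pics/scene9z.png

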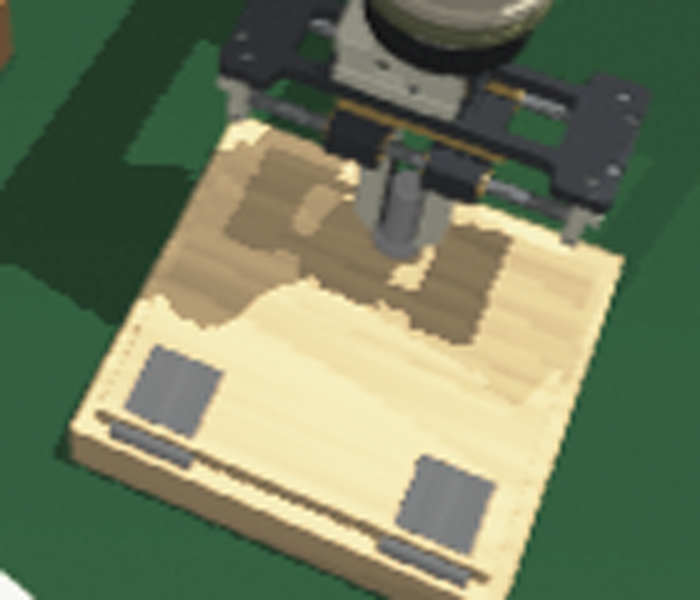

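```bash
python3 - <<'E'
from m import *
c=read_camera('scene'); f=c['frame']; np.savez('s9.npz',f=f)
o=np.load('s6.npz')['f']
C=L('scene')
j=np.radians(19.8); ex=np.array([np.cos(j),np.sin(j),0]); ey=np.array([-np.sin(j),np.cos(j),0]); H=np.array([.6615+.001,.1938+.0007,.036])
for nm,img in (('o',o),('n',f)):
    z=cv2.resize(img[200:330,290:430,::-1],None,fx=4,fy=4,interpolation=cv2.INTER_CUBIC); 
    cv2.imwrite(f'pics/cmp_{nm}.png',z)
a=cv2.imread('pics/cmp_o.png');b=cv2.imread('pics/cmp_n.png')
a=a[:,280:];b=b[:,280:]
cv2.imwrite('pics/cmp.png',np.hstack([a,b]))
for th in (0,.03,.06):
    for y in (-.1,.1):
        p=H+ex*(-.18*np.cos(th)+.012*np.sin(th))+ey*y+np.array([0,0,.18*np.sin(th)+.012*np.cos(th)])
        print(th,y,proj(*C,p).round(1), ((proj(*C,p)-[290,200])*4).round())
E
```

```text
0 -0.1 [337.2 215.6] [189.  62.]
0 0.1 [409.  242.6] [476. 170.]
0.03 -0.1 [337.3 214.6] [189.  58.]
0.03 0.1 [409.4 241.6] [478. 166.]
0.06 -0.1 [337.3 213.6] [189.  54.]
0.06 0.1 [409.8 240.7] [479. 163.]
```

View pics/cmp.png

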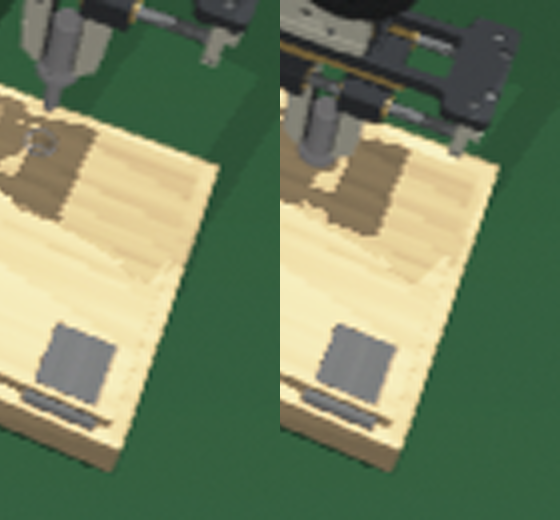

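```bash
python3 - <<'E'
from m import *
o=np.load('s6.npz')['f'];n=np.load('s9.npz')['f'];C=L('scene')
for u in (338,340,342,345):
    print(u,o[206:222,u,0].tolist(),n[206:222,u,0].tolist())
B=[proj(*C,np.array([.5157,.1413,.036])+np.array([.9409,.3387,0])*-.045+np.array([-.3387,.9409,0])*y) for y in(-.11,.11)]
print(B)
E
```

```text
338 [51, 49, 50, 46, 45, 34, 45, 128, 182, 188, 196, 190, 182, 181, 180, 176] [81, 124, 128, 127, 125, 128, 127, 127, 211, 246, 246, 245, 193, 189, 181, 180]
340 [49, 36, 34, 32, 34, 34, 35, 71, 169, 184, 191, 194, 187, 181, 181, 179] [37, 53, 86, 73, 67, 75, 66, 114, 243, 246, 246, 246, 240, 192, 185, 179]
342 [33, 33, 33, 35, 33, 34, 34, 35, 72, 181, 186, 191, 192, 186, 180, 181] [35, 38, 56, 70, 77, 75, 50, 53, 116, 245, 240, 183, 186, 190, 178, 170]
345 [34, 34, 34, 33, 34, 33, 34, 33, 35, 71, 170, 184, 178, 178, 144, 140] [41, 49, 50, 47, 67, 81, 68, 37, 33, 71, 170, 184, 183, 178, 147, 148]
[array([336.54620406, 211.18084666]), array([413.95317483, 240.01135078])]
```

>>> move_arm([
  [0.01,0,0,0,0,0,-1],
  [0.01,0,0,0,0,0,-1],
  [0.01,0,0,0,0,0,-1],
  [0.01,0,0,0,0,0,-1],
])

```text
t: 13.6
tool_pos: [0.5179, 0.1425, 0.0614]
orientation: [-0.538, 3.091, 0.001]
force: [-2.0, 0.7, 9.8]
opening: 0.0173
```

```bash
python3 go.py .5173 .1424 .0616
```

```text
t 13.6 shift/0.1 [ 0.006  0.001 -0.002] turn/180 [-0.0001  0.0013 -0.0003] q [ 0.17  0.09  1.83  0.    1.22 -1.74] F [-2.01  0.69  9.81]
```

>>> move_arm([
  [0,0,0.01,0,0,0,-1],
  [0,0,0.01,0,0,0,-1],
  [0,0,0.01,0,0,0,-1],
  [0,0,0.01,0,0,0,-1],
])

```text
t: 14.0
tool_pos: [0.5179, 0.1425, 0.0613]
orientation: [-0.538, 3.091, 0.001]
force: [-4.9, -0.5, 18.5]
opening: 0.017
```

```bash
python3 go.py .5173 .1424 .0616; python3 - <<'E'
from m import *
o=np.load('s6.npz')['f'];n=read_camera('scene')['frame'];C=L('scene')
go_=cv2.cvtColor(o,cv2.COLOR_RGB2GRAY);gn=cv2.cvtColor(n,cv2.COLOR_RGB2GRAY)
cv2.imwrite('pics/last.png',n[:,:,::-1])
j=np.radians(19.8); ex=np.array([np.cos(j),np.sin(j),0]); ey=np.array([-np.sin(j),np.cos(j),0]); H=np.array([.6625,.1945,.036])
for r,y in ((.14,.07),(.14,.08),(.12,.075),(.09,.08),(.09,.05),(.06,.03),(.03,.07),(.03,-.07)):
    P=lambda th:proj(*C,H+ex*(-r*np.cos(th)+.012*np.sin(th))+ey*y+np.array([0,0,r*np.sin(th)+.012*np.cos(th)]))
    u,v=P(.06).round().astype(int); w=7
    t=go_[v-w:v+w+1,u-w:u+w+1]; s=gn[v-w-5:v+w+6,u-w-5:u+w+6]
    m=cv2.matchTemplate(cv2.resize(s,None,fx=8,fy=8,interpolation=cv2.INTER_CUBIC),cv2.resize(t,None,fx=8,fy=8,interpolation=cv2.INTER_CUBIC),cv2.TM_CCOEFF_NORMED)
    _,b,_,l=cv2.minMaxLoc(m); print(r,y,'shift',(np.array(l)/8-5),'score',round(b,3),'pred shut',(P(0)-P(.06)).round(2))
E
```

```text
t 14.0 shift/0.1 [ 0.007  0.001 -0.003] turn/180 [-0.0001  0.0013 -0.0003] q [ 0.17  0.09  1.83  0.    1.22 -1.74] F [-4.94 -0.53 18.46]
0.14 0.07 shift [3.875 3.25 ] score 0.834 pred shut [-0.45  1.37]
0.14 0.08 shift [-0.125  1.5  ] score 0.955 pred shut [-0.48  1.36]
0.12 0.075 shift [1.125 1.75 ] score 0.739 pred shut [-0.37  1.1 ]
0.09 0.08 shift [-2.625  0.   ] score 0.954 pred shut [-0.25  0.73]
0.09 0.05 shift [-4.5 -2.5] score 0.855 pred shut [-0.19  0.74]
0.06 0.03 shift [-0.125  0.5  ] score 0.979 pred shut [-0.05  0.39]
0.03 0.07 shift [0.    0.125] score 0.992 pred shut [0.   0.04]
0.03 -0.07 shift [-0.125  0.125] score 0.993 pred shut [0.11 0.08]
```

View pics/last.png

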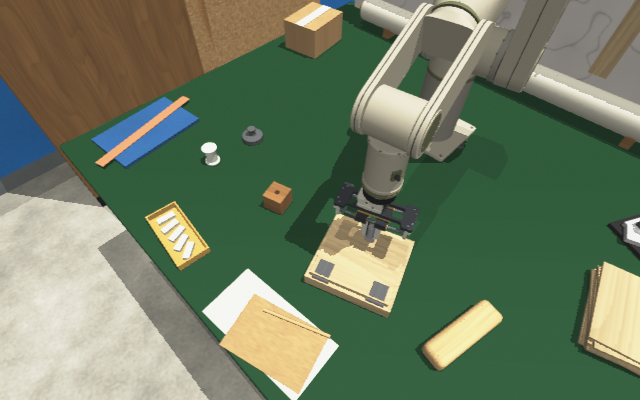

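The well-matched leaf patches moved about as far as a fully shut leaf should (1.5 px against 1.4, and 0.5 against 0.4). The stop height agrees too, and the bar, spool and weight look untouched. I'm handing in while pressing at about 18 N.

```bash
python3 - <<'E'
from plant import *
print(close_job()); s=read_state(); print(s['t'],s['tool_pos'],s['force'],s['opening'])
E
```

```text
the job is handed in; nothing more can be done
None
the job is handed in; nothing more can be done
```

I folded the leaf down with the closed fingers and took the pin from its holder. I then pushed it down through both holes until its collar sat on the leaf, and handed in at about 14 s, still gripping and pressing. No verdict is reported.

**Last checks that agreed:**
- **Seating:** the tool stopped firmly at z = 61.3 mm, against about 61.6 mm predicted. That puts the tip about 32 mm below the base's top.
- **Force and grip:** the push was about 18 N down, with the fingers 17 mm apart on the pin and the grip set to 40 N. An earlier press briefly reached 27 N before I backed off.
- **Tilt:** the tool was within about 0.005 rad of vertical. In the pictures the pin looks upright and the collar flat.
- **Bystanders:** the bar, spool and weight look where they were at the start.

**Checks that were weaker or disagreed:**
- **Pin position:** the pin stands about 2 mm in x from my estimate of the base hole (limit 5 mm). It also carries a 5 N sideways force, so it probably touches the side of the hole.
- **Leaf shut:** the base's edge hid the leaf's free edge, so I could not see the gap directly. I compared patches of the leaf before and after pressing. The two good matches away from the hinge fit a fully shut leaf, but four other patches matched badly and I ignored them.

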